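# Clear the selector key and switch over

## Task

A tape measure has been left standing on the selector key that is needed. Pick it up and set it down gently, upright, in the free space on the wooden tray without it touching or shifting the things there; then push the key it stood on all the way down so that it stays down, and the key that was down before pops up. In the end only that one key is down.

Things in the scene. Friction and masses are not known exactly. Their poses are not given: they have to be found in the camera images.
- tape_center (a point): pocket tape measure, black case 26 mm thick (its x axis), 58 mm long (its y axis; a metal tab sticks out another 14 mm at the -y end) and 56 mm tall (z), standing upright; this point is the centre of the case, 28 mm above its underside. About 0.16 kg. It starts standing lengthwise on the key key_wanted.
- selector: grey selector box fixed to the desk, 150 mm deep (x), 200 mm wide (y); origin on the desk, 10 mm nearer the robot than its middle; x points to its rear deck (64 mm high, from 43 mm behind the origin), y to its left. Four alike white keys, 90 mm long in x, 41 mm wide, side by side, 45 mm apart. Interlocked: a key pushed fully down stays down and lets the latched one pop up; a half push only releases.
- key_wanted_top (a point): middle of the top face of key_wanted, the key that the tape measure stands on, to be pushed; starts up. 60 mm above the desk when the key is up, about 10 mm lower when latched; it moves with the key. Axes as the selector's.
- key_wanted (a joint): how far key_wanted is down, in m: 0 up, about 0.0105 latched, 0.0145 at the bottom stop. Pushed straight down; needs about 3 N at first and up to 7 N to latch, which it does once pushed past 0.0115; then the bottom stop is firm.
- key_before_top (a point): middle of the top face of key_before, the key that is latched down at the start. 60 mm above the desk when the key is up, about 10 mm lower when latched; it moves with the key. Axes as the selector's.
- key_before (a joint): how far key_before is down, in m: 0 up, about 0.0105 latched, 0.0145 at the bottom stop. Pushed straight down; needs about 3 N at first and up to 7 N to latch, which it does once pushed past 0.0115; then the bottom stop is firm.
- key_third_top (a point): middle of the top face of key_third, another key, starts up. 60 mm above the desk when the key is up, about 10 mm lower when latched; it moves with the key. Axes as the selector's.
- key_third (a joint): how far key_third is down, in m: 0 up, about 0.0105 latched, 0.0145 at the bottom stop. Pushed straight down; needs about 3 N at first and up to 7 N to latch, which it does once pushed past 0.0115; then the bottom stop is firm.
- key_fourth_top (a point): middle of the top face of key_fourth, another key, starts up. 60 mm above the desk when the key is up, about 10 mm lower when latched; it moves with the key. Axes as the selector's.
- key_fourth (a joint): how far key_fourth is down, in m: 0 up, about 0.0105 latched, 0.0145 at the bottom stop. Pushed straight down; needs about 3 N at first and up to 7 N to latch, which it does once pushed past 0.0115; then the bottom stop is firm.
- tray: square wooden desk tray fixed to the desk, 262 mm outside, rim 6 mm thick and 18 mm high, floor 6 mm above the desk; origin under its centre, axes along its sides. Three things stand on it, roughly one in each of three quarters; the fourth quarter is free.
- mug_center (a point): stoneware mug on the tray, 80 mm wide and 107 mm long with its handle, 79 mm high; point at the middle of it, handle included (so all of it lies within 57 mm of this point), 40 mm up
- punch_center (a point): two-hole punch on the tray, 94 x 110 mm, 58 mm high; point at its centre, 29 mm up (all of it within 73 mm sideways)
- notes: pad of sticky notes on the tray, 77 x 77 mm, 13 mm high; origin at the centre of its underside
Things that resemble listed ones, but are neither listed nor needed, are in the scene too. What is meant by the part that bears tape_center is not blue or red, and is the larger of those in its own colour.

How it is judged:
By the outcome, as a careful person would: the job done as asked, in the order asked, and still so for the second after the job is handed in, with the robot touching nothing.
It also fails if it takes over 45 s, if anything falls off the work surface, if the arm or the gripper's body presses on something with over 40 N, if the wrist force passes 120 N, or if a joint passes its speed limit or range.

## Robot

A 6-joint arm with a two-finger parallel gripper is mounted at the origin on a cart in front of the work surface, level with it; the furniture and walls round the work are solid. World frame = base frame: x ahead of the robot, y to its left, z up, the work surface at z = 0. Lengths are in m, angles in rad, forces in N, time in s.
With the tool pointing down it reaches from about 0.425 to 0.95 m from the base axis. Payload 3.5 kg.
Tool frame: the origin (TCP) lies at the very end of the fingers, on their centre line; the grasp point (between the pads) lies 19 mm behind it; z points along the fingers, y is the line along which they close (so a half turn about z gives the same grasp; the last joint's range is limited). The gripper opens to 85 mm and grips with 20 to 120 N. Pads are 22 mm wide; open, the fingers measure 114 mm over their backs; the gripper's body (76 mm by 85 mm) begins 54 mm behind the grasp point. The pads swing forward as they close: fully open they stand 13 mm farther back than shut.
Start: joints at [1.184, 0.286, 1.577, -0, 1.279, -0.15], TCP at [0.158, 0.656, 0.231] pointing down, gripper open.
Joint ranges: [-2.77, 2.77], [-0.9, 2.22], [0.21, 2.48], [-1.53, 4.67], [0.24, 2.81], [-2.84, 2.84]. Speed limits (rad/s): [2.79, 2.79, 3.14, 3.14, 3.14, 3.14].

## Interface

Orientations are given as a unit quaternion [x, y, z, w].
In Python, from plant import ctrl gives the robot as it stands.
- The arm moves only by the tool carry_out, never from a script. Its argument "deltas" is one flat list of numbers, 6 for each row, row after row: the shift along the tool's x, y, z in m, then the turn, a rotation vector about the tool's x, y, z in rad. A call has 1 to 5 rows; each row is the pose to reach, as a shift and turn from the pose commanded when the call began, along the tool's axes at that moment; what a row does not reach only later rows make up. A row lasts 1/8 s, in which the tool goes at most 62.5 mm and 10.7 degrees, less where a joint would pass 70% of its speed; a pose out of reach is approached as far as the arm can. A call with a gripper value outside its range is refused whole. "grip" is the opening in per cent of the stroke, from 0 (shut) to 100 (fully open), set as the call begins (left out, the last holds). The fingers move at their own pace and stop on an object; "grip_force" is the grip in N (left out, the last holds). Time passes only in rows, so rows that repeat a pose let the fingers close. It gives the time, the measured TCP pose, the force, the opening and the grip force at its end, in the units of the state.
- ctrl.get_state(): the state, without advancing time (a new reading comes with each control period).
- ctrl.read_camera(name): name is "side" or "top"; returns (picture, depth): 384x512x3 uint8, red, green, blue; 384x512 float32, m along the optical axis (not along the pixel's ray), 0 where there is no reading.
- ctrl.camera_model(name): a dict with "intrinsics" (3x3 intrinsics, pixels), "extrinsics" (4x4, takes a point from world to camera coordinates). Camera axes: x right, y down, z forward; pixel columns grow to the right and rows downward; lengths in m; the calibration is good to about 2 mm. A picture is of the moment at which its call begins. camera_model takes no time and is no camera call.
- ctrl.sign_off(): hands the job in; it is judged then, once.
Trained networks look in the newest picture that a camera, given by its name, has taken for a name from the list of things; names that differ only in an ending like _2 or _b are one class to them, and where a whole thing is asked for, a point or a joint stands for the part that bears it (a point fixed in the world has none). Each returns a list of dicts, best first, with "score" (0 to 1); they miss things now and then, are a little off and sometimes report something else, mostly with a low value. They report only what shows in the picture. A call takes as long as a camera call. They do not tell look-alikes from the thing itself.
- ctrl.find_in(camera, query): "uv" ([column, row] in pixels, amid what is visible of it).
The state is a dict: "time": time; "qpos": joint angles; "dq": joint speeds; "joint_efforts": joint torques, N m; "eef_pos": TCP position; "tcp_rot": TCP orientation; "contact_force": force on the tool from outside, world axes, zero at the start; "wrist_torque": the same for the moment, N m; "opening": opening from 0.0 (shut) to 1.0 (fully open); "finger_force": force on a finger pad.
Only numpy, scipy, OpenCV 4.12 (cv2) and the standard library are available. Lean on these libraries where they do the work, as an engineer would, in place of code of your own. Each camera call takes 0.05 s, during which the arm holds its last target. There are 200 camera calls.

## Working session

There is one attempt and no reset: what is moved stays moved. The work goes in short steps, Python scripts to look and compute and a tool call to move; the robot and the scene stay as the last step left them, time stands still between calls to the robot, and variables do not carry over. Pictures are saved under pics/ and viewed, at most 10 in all, crops included, and the job is handed in when it is done.

Besides the shell and the picture viewer there is one more tool, called as a command line: name --argument value ..., lists and objects as JSON in quotes. carry_out: Moves the arm, as the interface text tells. Its arguments: {"type":"object","properties":{"deltas":{"type":"array"},"grip":{"type":"number"},"grip_force":{"type":"number"}},"required":["deltas"]}

```bash
mkdir -p pics
cat > h.py <<'E'
import numpy as np, cv2
from plant import ctrl
def look(n):
    im,d=ctrl.read_camera(n); m=ctrl.camera_model(n)
    return im,d,np.array(m["intrinsics"]),np.array(m["extrinsics"])
def cloud(d,K,T):
    v,u=np.mgrid[:d.shape[0],:d.shape[1]]
    p=np.stack([(u-K[0,2])/K[0,0]*d,(v-K[1,2])/K[1,1]*d,d],-1)
    w=(p-T[:3,3])@T[:3,:3]; w[d<=0]=np.nan
    return w
E
python3 - <<'E'
from h import *
for n in("top","side"):
    im,d,K,T=look(n); np.savez(f"{n}.npz",im=im,d=d,K=K,T=T)
    cv2.imwrite(f"pics/{n}0.png",im[:,:,::-1])
    w=cloud(d,K,T)
    for q in("tape_center","key_wanted_top","selector","tray","mug_center","punch_center","notes"):
        if n=="side" and q not in("tape_center",): continue
        for r in ctrl.find_in(n,q)[:5]:
            u,v=np.round(r["uv"]).astype(int); print(n,q,u,v,round(r["score"],2),w[v,u].round(3))
s=ctrl.get_state(); print(s)
E
```

```text
top tape_center 205 146 0.75 [0.653 0.114 0.044]
top tape_center 236 207 0.73 [0.493 0.033 0.114]
top tape_center 137 212 0.58 [0.491 0.273 0.055]
top tape_center 198 214 0.43 [0.484 0.127 0.061]
top key_wanted_top 244 212 0.74 [0.487 0.018 0.056]
top selector 206 188 0.6 [0.545 0.107 0.065]
top tray 349 200 0.81 [ 0.518 -0.243  0.003]
top tray 200 214 0.68 [0.484 0.122 0.06 ]
top mug_center 309 170 0.75 [ 0.587 -0.14   0.049]
top punch_center 318 220 0.89 [ 0.465 -0.156  0.058]
top notes 361 166 0.79 [ 0.601 -0.273  0.019]
top notes 241 206 0.4 [0.501 0.025 0.059]
side tape_center 284 205 0.87 [0.484 0.051 0.092]
side tape_center 275 292 0.85 [0.503 0.291 0.034]
side tape_center 206 242 0.72 [0.654 0.126 0.032]
side tape_center 221 220 0.56 [0.636 0.019 0.031]
{'time': 0.5, 'qpos': array([ 1.18402607e+00,  2.86304687e-01,  1.57671334e+00,  1.16867660e-05,
        1.27857889e+00, -1.50030097e-01]), 'dq': array([ 0.00078082, -0.00054195, -0.00014435, -0.0024391 , -0.00083422,
        0.00107023]), 'joint_efforts': array([-1.54542191e-03, -4.05466354e+01, -2.92553866e+01, -2.13197745e-04,
        1.16803611e-03, -3.20145126e-06]), 'eef_pos': array([0.15829395, 0.65616229, 0.23131451]), 'tcp_rot': array([ 1.18095524e-01,  9.93002239e-01, -5.68681387e-07, -5.95985603e-06]), 'contact_force': array([0.23532731, 0.25768335, 0.22930904]), 'wrist_torque': array([-0.00474689, -0.02805548, -0.03688925]), 'finger_force': 0.0, 'opening': 0.9962393814393575}
```

View pics/top0.png

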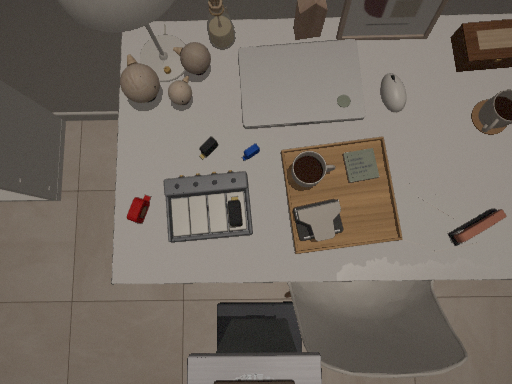

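View pics/side0.png

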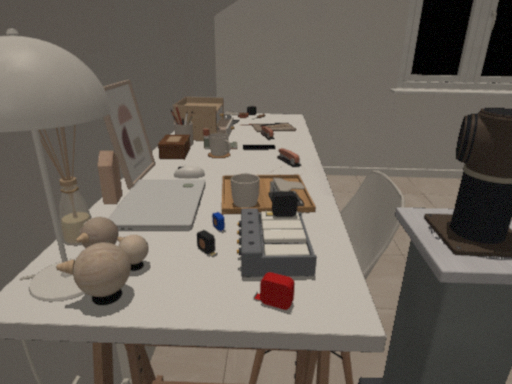

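Tape candidates in the top view are black (236,212) standing on a key, small black (208,147), blue (251,152) and red (138,209). The one on the key fits: it is black and the larger of the two black ones. The tray's free quarter is the lower right, around (368,222). I'll confirm with a crop and measure.

Run:
```python
from h import *
z=np.load("top.npz"); im,d,K,T=[z[k] for k in("im","d","K","T")]
w=cloud(d,K,T)
c=im[130:260,120:270,::-1]; cv2.imwrite("pics/crop0.png",cv2.resize(c,None,fx=4,fy=4,interpolation=cv2.INTER_CUBIC))
def rect(m,name):
    P=w[m][:, :2].astype(np.float32); r=cv2.minAreaRect(P*1000); print(name,len(P),np.round(r[0],1),np.round(r[1],1),round(r[2],1),"z",np.nanmedian(w[m][:,2]).round(4))
x,y,h=w[...,0],w[...,1],w[...,2]
rect((h>.1)&(h<.14)&(abs(x-.49)<.06)&(abs(y-.03)<.06),"tape top on key")
rect((h>.035)&(h<.08)&(abs(x-.655)<.04)&(abs(y-.11)<.04),"small black")
rect((h>.062)&(h<.08)&(abs(x-.54)<.05)&(y>-.02)&(y<.23),"deck")
rect((h>.03)&(h<.08)&(x>.4)&(x<.58)&(y>-.02)&(y<.24),"selector")
sel=(h>.012)&(h<.03)&(x>.35)&(y<-.04)&(y>-.4)&(x<.7)
rect(sel,"tray rim+")
rect((h>.03)&(x>.35)&(y<-.04)&(y>-.4)&(x<.7)&(x<.53),"punch")
rect((h>.03)&(x>.53)&(y<-.04)&(y>-.4)&(x<.7),"mug")
rect((h>.013)&(h<.026)&(abs(x-.6)<.055)&(abs(y+.273)<.055),"notes")
print("heights along key row")
for u in range(165,255,4): print(u,[tuple(w[v,u].round(3)) for v in (205,220,228)])
s=z=None
z=np.load("side.npz"); d,K,T=[z[k] for k in("d","K","T")]
w=cloud(d,K,T);x,y,h=w[...,0],w[...,1],w[...,2]
rect((h>.075)&(h<.14)&(abs(x-.49)<.05)&(abs(y-.03)<.05),"tape side view")
m=(h>.075)&(h<.14)&(abs(x-.49)<.05)&(abs(y-.03)<.05)
print(np.nanpercentile(w[m],[1,50,99],axis=0).round(3))
rect((h>.03)&(h<.08)&(x>.4)&(x<.6)&(y>-.02)&(y<.24),"sel side")
```

```text
tape top on key 310 [482.4  36.7] [57.6 26. ] 4.9 z 0.1155
small black 159 [657.4 108.2] [21. 44.] 46.5 z 0.043
deck 1346 [533.1 108.1] [ 88.8 198.6] 4.6 z 0.0642
selector 4539 [505.9 105.9] [154.4 200. ] 4.8 z 0.06
tray rim+ 2529 [ 533.7 -219.2] [262.2 262.4] 6.8 z 0.0174
punch 1101 [ 463.1 -162.6] [ 86.7 107.1] 11.4 z 0.0593
mug 1045 [ 583.  -141.8] [93.9 78.8] 58.7 z 0.0522
notes 914 [ 605.5 -273.3] [76.3 76.8] 9.0 z 0.0184
heights along key row
165 [(np.float64(0.513), np.float64(0.221), np.float64(0.001)), (np.float64(0.475), np.float64(0.22), np.float64(0.001)), (np.float64(0.455), np.float64(0.221), np.float64(-0.002))]
169 [(np.float64(0.508), np.float64(0.2), np.float64(0.044)), (np.float64(0.471), np.float64(0.198), np.float64(0.05)), (np.float64(0.452), np.float64(0.197), np.float64(0.051))]
173 [(np.float64(0.507), np.float64(0.188), np.float64(0.051)), (np.float64(0.471), np.float64(0.188), np.float64(0.05)), (np.float64(0.452), np.float64(0.188), np.float64(0.05))]
177 [(np.float64(0.507), np.float64(0.179), np.float64(0.052)), (np.float64(0.471), np.float64(0.178), np.
[... 2984 characters left out ...]
08), np.float64(0.017), np.float64(0.022)), (np.float64(0.468), np.float64(0.016), np.float64(0.058)), (np.float64(0.449), np.float64(0.016), np.float64(0.06))]
249 [(np.float64(0.504), np.float64(0.006), np.float64(0.052)), (np.float64(0.468), np.float64(0.007), np.float64(0.056)), (np.float64(0.45), np.float64(0.007), np.float64(0.051))]
253 [(np.float64(0.509), np.float64(-0.002), np.float64(0.004)), (np.float64(0.472), np.float64(-0.001), np.float64(-0.0)), (np.float64(0.452), np.float64(-0.001), np.float64(0.0))]
tape side view 500 [482.5  40.4] [58.3 27.8] 4.8 z 0.0993
[[0.454 0.028 0.076]
 [0.483 0.05  0.099]
 [0.512 0.055 0.116]]
sel side 3785 [508.1 110.6] [158.6 198.7] 5.0 z 0.0585
```

View pics/crop0.png

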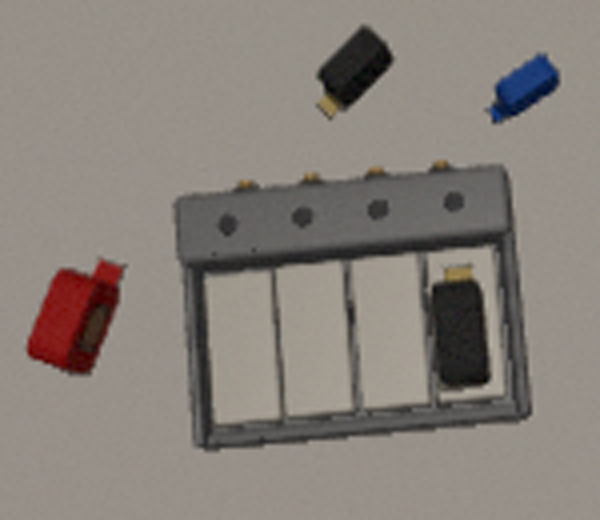

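The crop shows the larger black tape measure at crop (460,330), which is full-image (235,212). It stands on the rightmost key with its tab toward the rear. The small black one measures only 44×21 mm, so it's not the one meant. The leftmost key reads z≈0.050, so it is the latched one.

I'll start the approach.

carry_out --deltas '[-0.46,-0.526,0.031,0,0,-0.323,-0.46,-0.526,0.031,0,0,-0.323,-0.46,-0.526,0.031,0,0,-0.323,-0.46,-0.526,0.031,0,0,-0.323,-0.46,-0.526,0.031,0,0,-0.323]' --grip 65 --grip_force 30

```text
time: 1.12
eef_pos: [0.3036, 0.3778, 0.2178]
tcp_rot: [-0.043, 0.999, 0.0, 0.001]
contact_force: [0.6, -0.4, -0.2]
opening: 0.649
finger_force: 0.0
```

```bash
cat >> h.py <<'E'
from scipy.spatial.transform import Rotation as R
def go(xyz,head):
    "deltas from measured pose to xyz, tool pointing down, tool y heading (deg)"
    s=ctrl.get_state(); r=R.from_quat(s["tcp_rot"]); h=np.radians(head)
    y=np.array([np.cos(h),np.sin(h),0]); z=np.array([0,0,-1.]); g=R.from_matrix(np.c_[np.cross(y,z),y,z])
    print("t",round(s["time"],2),"p",s["eef_pos"].round(4),"q",s["qpos"].round(2),"F",s["contact_force"].round(1),"op",round(s["opening"],3))
    print("delta",r.inv().apply(np.array(xyz)-s["eef_pos"]).round(4),(r.inv()*g).as_rotvec().round(4))
E
python3 -c "
from h import *
go([.4825,.0375,.2],94.9)"
```

```text
t 1.12 p [0.3036 0.3778 0.2178] q [ 0.68 -0.13  2.05 -0.    1.23 -0.97] F [ 0.6 -0.4 -0.2] op 0.649
delta [-0.1487 -0.3546  0.0178] [0.0005 0.0012 0.0013]
```

carry_out --deltas '[-0.149,-0.355,0.018,0,0,0,-0.149,-0.355,0.018,0,0,0,-0.149,-0.355,0.018,0,0,0,-0.149,-0.355,0.018,0,0,0,-0.149,-0.355,0.018,0,0,0]'

```text
time: 1.75
eef_pos: [0.4489, 0.1012, 0.2034]
tcp_rot: [-0.043, 0.999, 0.0, 0.001]
contact_force: [-0.3, -0.7, -1.0]
opening: 0.65
finger_force: 0.0
```

```bash
python3 -c "
from h import *
go([.4825,.0375,.15],94.9)"
```

```text
t 1.75 p [0.4489 0.1012 0.2034] q [ 0.   -0.18  2.11  0.    1.2  -1.66] F [-0.3 -0.7 -1. ] op 0.65
delta [-0.0279 -0.0664  0.0535] [0.0001 0.0018 0.0005]
```

carry_out --deltas '[-0.028,-0.066,0.0,0,0,0,-0.028,-0.066,0.0,0,0,0,-0.028,-0.066,0.053,0,0,0,-0.028,-0.066,0.053,0,0,0,-0.028,-0.066,0.053,0,0,0]'

```text
time: 2.38
eef_pos: [0.482, 0.0405, 0.1511]
tcp_rot: [-0.044, 0.999, -0.0, 0.0]
contact_force: [-0.1, 0.3, -0.1]
opening: 0.65
finger_force: 0.0
```

Run:
```python
from h import *
im,d,K,T=look("side"); c=im[130:280,200:350,::-1]; cv2.imwrite("pics/side1.png",cv2.resize(c,None,fx=4,fy=4,interpolation=cv2.INTER_CUBIC))
go([.4825,.0375,.078],94.9)
```

```text
t 2.42 p [0.4826 0.0404 0.1519] q [-0.13 -0.06  2.11  0.    1.09 -1.78] F [ 0.7  0.  -0. ] op 0.65
delta [ 0.0006 -0.0029  0.0739] [-0.0005  0.0029  0.0019]
```

View pics/side1.png

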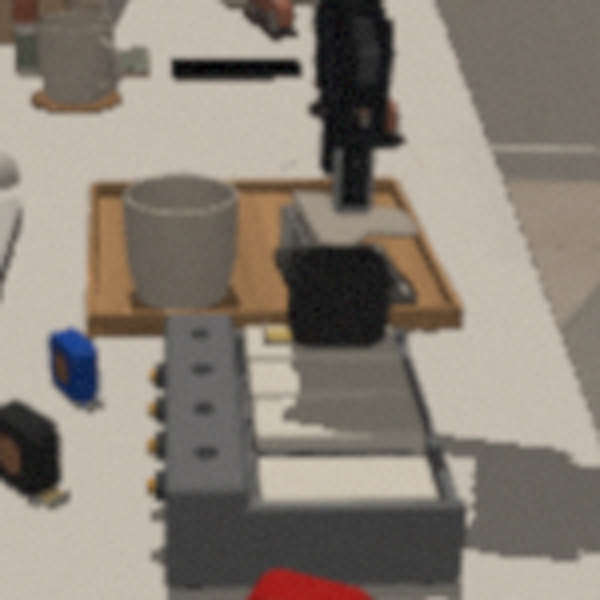

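The side view shows the open fingers directly above the tape measure, with the fingers at crop (350,190) and the case at crop (338,295). Descending.

carry_out --deltas '[0,-0.002,0.02,0,0.002,0,0,-0.002,0.045,0,0.002,0,0,-0.002,0.065,0,0.002,0,0,-0.002,0.074,0,0.002,0,0,-0.002,0.074,0,0.002,0]'

```text
time: 3.05
eef_pos: [0.4824, 0.038, 0.0767]
tcp_rot: [-0.043, 0.999, -0.0, -0.0]
contact_force: [-0.1, 0.4, 0.9]
opening: 0.648
finger_force: 0.0
```

carry_out --deltas '[0,0,0,0,0,0,0,0,0,0,0,0,0,0,0,0,0,0,0,0,0,0,0,0,0,0,0,0,0,0]' --grip 15 --grip_force 30

```text
time: 3.68
eef_pos: [0.4828, 0.0377, 0.0765]
tcp_rot: [-0.043, 0.999, -0.0, 0.0]
contact_force: [1.7, 0.2, 3.1]
opening: 0.299
finger_force: 36.9
```

```bash
python3 -c "
from h import *
go([.4825,.0385,.078],94.9); print(ctrl.get_state()['finger_force'])"
```

```text
t 3.67 p [0.4828 0.0377 0.0765] q [-0.13  0.06  2.15 -0.    0.93 -1.79] F [1.7 0.2 3.1] op 0.299
delta [ 0.0002  0.0008 -0.0015] [-0.0005  0.0002  0.0006]
36.87479853630066
```

carry_out --deltas '[0,0,-0.01,0,0,0,0,0,-0.03,0,0,0,0,0,-0.06,0,0,0,0,0,-0.09,0,0,0,0,0,-0.105,0,0,0]'

```text
time: 4.3
eef_pos: [0.482, 0.0379, 0.1822]
tcp_rot: [-0.043, 0.999, -0.0, -0.001]
contact_force: [0.3, -0.2, -0.5]
opening: 0.296
finger_force: 36.4
```

Run:
```python
from h import *
im,d,K,T=look("side"); c=im[130:280,200:350,::-1]; cv2.imwrite("pics/side2.png",cv2.resize(c,None,fx=4,fy=4,interpolation=cv2.INTER_CUBIC))
go([.4815,-.288,.18],96.8)
```

```text
t 4.35 p [0.4829 0.0378 0.1837] q [-0.13 -0.1   2.08 -0.    1.16 -1.79] F [0.2 0.9 0.2] op 0.299
delta [ 0.0295 -0.3244  0.0039] [-0.0007  0.0012 -0.0324]
```

View pics/side2.png

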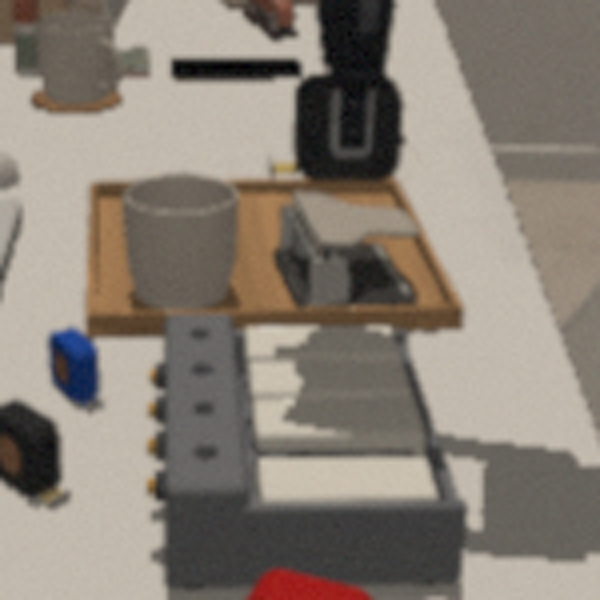

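The tape measure at crop (350,130) hangs level in the fingers, and the key below is clear. Carrying it over to the tray.

carry_out --deltas '[0.002,-0.025,0,0,0,-0.003,0.006,-0.065,0,0,0,-0.008,0.01,-0.11,0,0,0,-0.012,0.014,-0.155,0,0,0,-0.017,0.018,-0.2,0,0,0,-0.02]'

```text
time: 4.97
eef_pos: [0.4802, -0.1639, 0.1793]
tcp_rot: [-0.053, 0.999, 0.001, -0.002]
contact_force: [0.7, 0.8, -0.7]
opening: 0.301
finger_force: 36.4
```

carry_out --deltas '[0.004,-0.045,0,0,0,-0.004,0.008,-0.085,0,0,0,-0.009,0.01,-0.11,0,0,0,-0.012,0.0115,-0.1245,0,0,0,-0.012,0.0115,-0.1245,0,0,0,-0.012]'

```text
time: 5.6
eef_pos: [0.4826, -0.288, 0.1799]
tcp_rot: [-0.059, 0.998, 0.001, -0.002]
contact_force: [0.5, -0.4, -1.2]
opening: 0.299
finger_force: 36.4
```

Run:
```python
from h import *
go([.4815,-.288,.0245],96.8)
im,d,K,T=look("side"); w=cloud(d,K,T); x,y,h=w[...,0],w[...,1],w[...,2]
m=(x>.43)&(x<.53)&(y<-.25)&(y>-.32)&(h>.13)&(h<.3)
print(np.nanpercentile(w[m],[1,10,50,99],axis=0).round(3))
```

```text
t 5.6 p [ 0.4826 -0.288   0.1799] q [-0.72  0.09  1.9  -0.    1.15 -2.41] F [ 0.5 -0.4 -1.2] op 0.299
delta [ 6.000e-04 -1.000e-04  1.554e-01] [ 0.0018 -0.0033 -0.0015]
[[ 0.453 -0.303  0.163]
 [ 0.462 -0.285  0.171]
 [ 0.489 -0.272  0.203]
 [ 0.519 -0.251  0.296]]
```

carry_out --deltas '[0,0,0.03,0.002,-0.003,0,0,0,0.07,0.002,-0.003,0,0,0,0.11,0.002,-0.003,0,0,0,0.135,0.002,-0.003,0,0,0,0.143,0.002,-0.003,0]'

```text
time: 6.28
eef_pos: [0.4818, -0.2857, 0.0359]
tcp_rot: [-0.06, 0.998, 0.001, -0.001]
contact_force: [-0.6, -0.8, -1.2]
opening: 0.301
finger_force: 36.4
```

carry_out --deltas '[0,0,0.002,0,0,0,0,0,0.004,0,0,0,0,0,0.006,0,0,0,0,0,0.008,0,0,0,0,0,0.009,0,0,0]'

```text
time: 6.9
eef_pos: [0.4829, -0.2881, 0.0291]
tcp_rot: [-0.059, 0.998, -0.001, 0.001]
contact_force: [-0.7, -0.2, -1.8]
opening: 0.299
finger_force: 36.4
```

```bash
python3 -c "
from h import *
go([.4815,-.288,.0225],96.8)"
```

```text
t 6.9 p [ 0.4829 -0.2881  0.0291] q [-0.72  0.3   1.98 -0.    0.87 -2.41] F [-0.7 -0.2 -1.8] op 0.299
delta [0.0014 0.0003 0.0065] [-0.0021  0.0012 -0.0006]
```

Creep down and watch the vertical force.

carry_out --deltas '[0,0,0.001,0,0,0,0,0,0.002,0,0,0,0,0,0.003,0,0,0,0,0,0.004,0,0,0,0,0,0.0045,0,0,0]'

```text
time: 7.52
eef_pos: [0.4828, -0.288, 0.0243]
tcp_rot: [-0.059, 0.998, -0.001, 0.001]
contact_force: [-0.5, -0.4, -1.2]
opening: 0.299
finger_force: 36.4
```

carry_out --deltas '[0,0,0.0005,0,0,0,0,0,0.001,0,0,0,0,0,0.001,0,0,0]'

```text
time: 7.9
eef_pos: [0.4828, -0.2881, 0.0234]
tcp_rot: [-0.059, 0.998, -0.001, 0.001]
contact_force: [0.0, 0.6, -1.4]
opening: 0.3
finger_force: 36.4
```

carry_out --deltas '[0,0,0.0005,0,0,0,0,0,0.001,0,0,0,0,0,0.001,0,0,0]'

```text
time: 8.28
eef_pos: [0.4829, -0.2881, 0.0233]
tcp_rot: [-0.059, 0.998, -0.001, 0.0]
contact_force: [-3.1, 2.1, 4.7]
opening: 0.301
finger_force: 37.3
```

It has touched down. Release it, look, then lift straight up.

carry_out --deltas '[0,0,0,0,0,0,0,0,0,0,0,0,0,0,0,0,0,0,0,0,0,0,0,0]' --grip 58

```text
time: 8.78
eef_pos: [0.4828, -0.2881, 0.0223]
tcp_rot: [-0.059, 0.998, -0.001, 0.001]
contact_force: [-0.4, -0.9, -0.0]
opening: 0.581
finger_force: 0.0
```

carry_out --deltas '[0,0,-0.015,0,0,0,0,0,-0.04,0,0,0,0,0,-0.08,0,0,0,0,0,-0.12,0,0,0,0,0,-0.16,0,0,0]'

```text
time: 9.4
eef_pos: [0.4827, -0.2878, 0.185]
tcp_rot: [-0.059, 0.998, -0.001, 0.001]
contact_force: [-0.4, 0.3, 0.3]
opening: 0.579
finger_force: 0.0
```

Run:
```python
from h import *
im,d,K,T=look("side"); c=im[130:280,200:350,::-1]; cv2.imwrite("pics/side3.png",cv2.resize(c,None,fx=4,fy=4,interpolation=cv2.INTER_CUBIC))
# key middle from selector origin
a=np.radians(4.9); ex=np.array([np.cos(a),np.sin(a)]); ey=np.array([-ex[1],ex[0]])
o=np.array([.506,.106])-.01*ex; k=o-.0675*ey; print("origin",o,"key",k)
go([k[0],k[1]+.0,.2],94.9)
```

```text
origin [0.49603655 0.10514583] key [0.50180219 0.03789252]
t 9.45 p [ 0.4854 -0.2899  0.1918] q [-0.72  0.07  1.89 -0.    1.16 -2.41] F [ 2.7 -1.2  3.9] op 0.578
delta [-0.0552  0.3235 -0.0113] [-0.0109  0.0094  0.033 ]
```

View pics/side3.png

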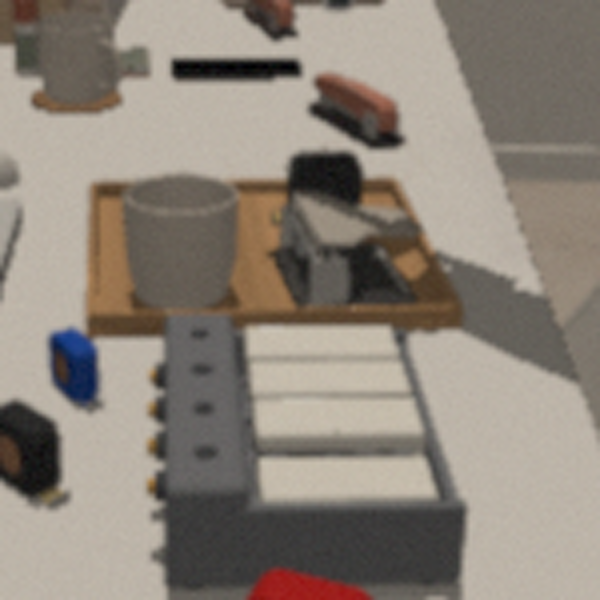

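The tape measure stands upright at crop (325,175) behind the punch, and the other things are unmoved. All four keys are visible, with the nearest still down. I'll verify from the top and measure the key.

carry_out --deltas '[0,0,0,0,0,0,0,0,0,0,0,0]' --grip 0

```text
time: 9.7
eef_pos: [0.482, -0.2872, 0.1815]
tcp_rot: [-0.059, 0.998, -0.0, -0.0]
contact_force: [0.2, -0.2, 0.1]
opening: 0.162
finger_force: 0.0
```

Run:
```python
from h import *
im,d,K,T=look("top"); cv2.imwrite("pics/top1.png",cv2.resize(im[120:270,120:420,::-1],None,fx=2.6,fy=2.6,interpolation=cv2.INTER_CUBIC))
w=cloud(d,K,T); x,y,h=w[...,0],w[...,1],w[...,2]
a=np.radians(4.9); ex=np.array([np.cos(a),np.sin(a)]); ey=np.array([-ex[1],ex[0]])
o=np.array([.496,.1051]); r=w[...,:2]-o; X=r@ex; Y=r@ey
for c in(-.0675,-.0225,.0225,.0675):
    m=(abs(Y-c)<.015)&(X>-.08)&(X<.04)&(h>.045)
    v=X[m&(h<.07)]; print(c,"z",np.median(h[m&(abs(X)<.03)]).round(4),"X",np.percentile(v,[1,99]).round(3))
go([.498,.038,.19],94.9)
for q in("mug_center","punch_center","notes","tape_center","key_wanted_top"):
    for e in ctrl.find_in("top",q)[:4]:
        u,v=np.round(e["uv"]).astype(int); print(q,u,v,round(e["score"],2),w[v,u].round(3))
```

```text
-0.0675 z 0.0604 X [-0.061  0.033]
-0.0225 z 0.0601 X [-0.064  0.034]
0.0225 z 0.0605 X [-0.063  0.033]
0.0675 z 0.0504 X [-0.064  0.033]
t 9.75 p [ 0.4818 -0.287   0.1809] q [-0.72  0.08  1.91 -0.    1.15 -2.41] F [ 0.   0.4 -1.1] op 0.069
delta [-0.0544  0.3209 -0.0091] [ 0.0003 -0.001   0.0327]
mug_center 308 168 0.94 [ 0.591 -0.137  0.054]
punch_center 319 221 0.92 [ 0.463 -0.157  0.061]
notes 361 165 0.61 [ 0.604 -0.274  0.016]
tape_center 138 208 0.93 [0.501 0.27  0.058]
tape_center 367 208 0.64 [ 0.492 -0.273  0.054]
tape_center 251 148 0.57 [0.647 0.    0.038]
tape_center 205 146 0.51 [0.653 0.113 0.045]
key_wanted_top 236 209 0.98 [0.494 0.037 0.059]
key_wanted_top 204 188 0.52 [0.545 0.112 0.064]
```

View pics/top1.png

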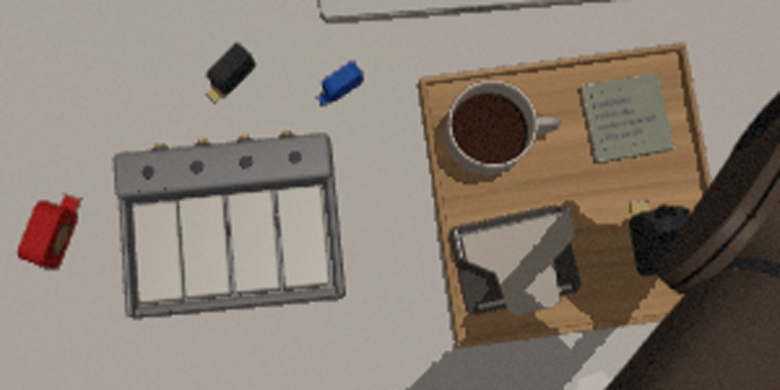

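The top view shows the tape measure upright in the free quarter at (650,240), clear of the punch, notes and rim. The wanted key is bare at (302,240), about (0.494, 0.037) and z 0.060. Moving back to it with the fingers shut.

carry_out --deltas '[-0.005,0.03,0,0,0,0.004,-0.013,0.08,0,0,0,0.01,-0.021,0.135,0,0,0,0.016,-0.03,0.19,0,0,0,0.02,-0.038,0.245,0,0,0,0.033]' --grip 0

```text
time: 10.62
eef_pos: [0.4913, -0.0383, 0.1819]
tcp_rot: [-0.042, 0.999, -0.001, 0.001]
contact_force: [0.4, -0.7, 0.4]
opening: 0.0
finger_force: 0.0
```

carry_out --deltas '[-0.009,0.045,0,0,0,0,-0.012,0.076,0,0,0,0,-0.012,0.076,0.03,0,0,0,-0.012,0.076,0.06,0,0,0,-0.012,0.076,0.08,0,0,0]'

```text
time: 11.25
eef_pos: [0.4962, 0.0369, 0.1001]
tcp_rot: [-0.043, 0.999, -0.001, -0.001]
contact_force: [1.2, -0.1, 0.0]
opening: 0.0
finger_force: 0.0
```

```bash
python3 -c "
from h import *
go([.493,.0375,.06],94.9)"
```

```text
t 11.25 p [0.4962 0.0369 0.1001] q [-0.13  0.05  2.11 -0.    0.99 -1.78] F [ 1.2 -0.1  0. ] op 0.0
delta [0.0031 0.0009 0.0401] [-0.0015 -0.0012  0.0002]
```

carry_out --deltas '[0,0,0.02,0,0,0,0,0,0.034,0,0,0,0,0,0.038,0,0,0,0,0,0.041,0,0,0,0,0,0.044,0,0,0]'

```text
time: 11.88
eef_pos: [0.4978, 0.0365, 0.0589]
tcp_rot: [-0.043, 0.999, -0.001, 0.001]
contact_force: [-2.8, 0.3, 8.1]
opening: -0.0
finger_force: 3.8
```

carry_out --deltas '[0,0,0.002,0,0,0,0,0,0.004,0,0,0,0,0,0.006,0,0,0,0,0,0.0075,0,0,0,0,0,0.009,0,0,0]'

```text
time: 12.5
eef_pos: [0.4978, 0.0364, 0.0492]
tcp_rot: [-0.043, 0.999, -0.001, 0.001]
contact_force: [-0.5, 0.1, 3.5]
opening: -0.003
finger_force: 2.2
```

carry_out --deltas '[0,0,0.001,0,0,0,0,0,0.002,0,0,0,0,0,0.003,0,0,0,0,0,0.003,0,0,0]'

```text
time: 13.0
eef_pos: [0.4977, 0.0364, 0.0461]
tcp_rot: [-0.043, 0.999, -0.001, 0.001]
contact_force: [1.1, 0.3, 3.5]
opening: -0.0
finger_force: 2.3
```

carry_out --deltas '[0,0,0.0007,0,0,0,0,0,0.0015,0,0,0,0,0,0.0015,0,0,0]'

```text
time: 13.38
eef_pos: [0.4977, 0.0364, 0.0455]
tcp_rot: [-0.043, 0.999, -0.001, 0.001]
contact_force: [-1.9, 0.7, 9.9]
opening: -0.002
finger_force: 5.0
```

The force has risen at the bottom stop. Retract and check.

carry_out --deltas '[0,0,-0.004,0,0,0,0,0,-0.015,0,0,0,0,0,-0.05,0,0,0,0,0,-0.1,0,0,0,0,0,-0.15,0,0,0]'

```text
time: 14.0
eef_pos: [0.4953, 0.0369, 0.1945]
tcp_rot: [-0.043, 0.999, -0.001, -0.001]
contact_force: [0.9, -0.4, -0.8]
opening: -0.001
finger_force: 0.0
```

carry_out --deltas '[0.0,-0.05,0,0,0,0,0,-0.1,0,0,0,0,0,-0.15,0,0,0,0,0,-0.16,0,0,0,0,0,-0.16,0,0,0,0]'

```text
time: 14.62
eef_pos: [0.5097, -0.1225, 0.1938]
tcp_rot: [-0.042, 0.999, -0.0, -0.001]
contact_force: [-0.2, 0.1, 0.2]
opening: -0.003
finger_force: 0.0
```

Run:
```python
from h import *
for n in("top","side"):
    im,d,K,T=look(n)
    w=cloud(d,K,T); x,y,h=w[...,0],w[...,1],w[...,2]
    a=np.radians(4.9); ex=np.array([np.cos(a),np.sin(a)]); ey=np.array([-ex[1],ex[0]])
    r=w[...,:2]-np.array([.496,.1051]); X=r@ex; Y=r@ey
    for c in(-.0675,-.0225,.0225,.0675):
        m=(abs(Y-c)<.014)&(abs(X)<.03)&(h>.03)&(h<.08); print(n,c,m.sum(),np.median(h[m]).round(4))
    m=(abs(x-.48)<.05)&(abs(y+.288)<.03)&(h>.02)&(h<.1)
    print(n,"tape",m.sum(),cv2.minAreaRect((w[m&(h>.05)][:,:2]*1000).astype(np.float32)),np.nanmax(h[m]))
cv2.imwrite("pics/side4.png",cv2.resize(im[130:280,200:350,::-1],None,fx=4,fy=4,interpolation=cv2.INTER_CUBIC))
s=ctrl.get_state(); print(s["time"],s["eef_pos"])
```

```text
top -0.0675 295 0.0501
top -0.0225 299 0.0603
top 0.0225 296 0.0605
top 0.0675 302 0.0606
top tape 270 ((482.27880859375, -286.6241760253906), (57.24003219604492, 25.7757511138916), 5.576309680938721) 0.06708022931490316
side -0.0675 110 0.0496
side -0.0225 157 0.0597
side 0.0225 178 0.06
side 0.0675 212 0.06
side tape 210 ((483.9974060058594, -285.2019348144531), (54.529293060302734, 29.75020980834961), 7.847313404083252) 0.06320263262467521
14.725 [ 0.51000688 -0.12143105  0.19407091]
```

View pics/side4.png

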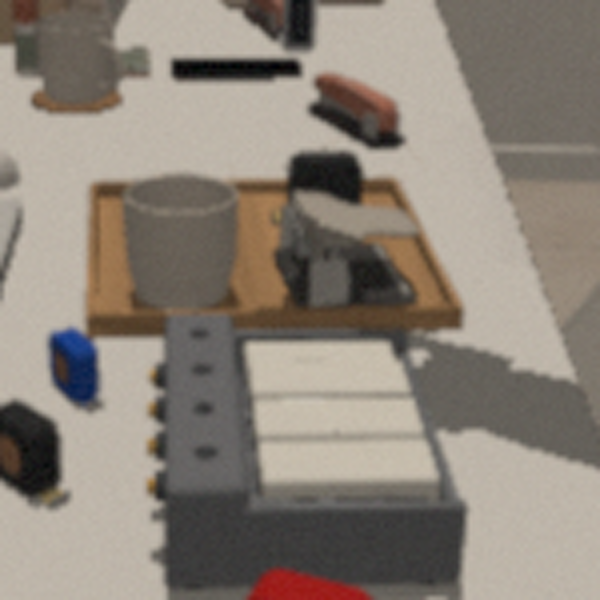

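The side view shows only the far key down, just below the keys at crop (320,350); the near key at (350,465) is up. The tape measure stands on the tray at (325,175). Both cameras agree on the key heights, and the robot touches nothing.

```bash
python3 -c "
from plant import ctrl
print(ctrl.sign_off())"
```

```text
the job is handed in; nothing more can be done
None
```

The job is handed in: the tape measure stands upright in the tray's free quarter, clear of the other things, and only the wanted key is down; both cameras showed the previously latched key popped up.

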